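# Clear the horseshoe off the tools and lay out the punch

## Robot

A 6-joint arm with a two-finger parallel gripper is mounted at the origin on the work surface. World frame = base frame: x ahead of the robot, y to its left, z up, the work surface at z = 0. Lengths are in m, angles in rad, forces in N, time in s.
With the tool pointing down it reaches from about 0.35 to 0.975 m from the base axis. Payload 4.9 kg.
Tool frame: the origin (TCP) lies at the very end of the fingers, on their centre line; the grasp point (between the pads) lies 19 mm behind it; z points along the fingers, y is the line along which they close (so a half turn about z gives the same grasp; the last joint's range is limited). The gripper opens to 85 mm and grips with 20 to 120 N. Pads are 22 mm wide; open, the fingers measure 114 mm over their backs; the gripper's body (76 mm by 85 mm) begins 54 mm behind the grasp point. The pads swing forward as they close: fully open they stand 13 mm farther back than shut.
Start: joints at [-1.377, 0.053, 1.613, -0, 1.476, -0.119], TCP at [0.192, -0.595, 0.231] pointing down, gripper open.
Joint ranges: [-3.01, 3.01], [-1.01, 2.22], [0.06, 2.58], [-1.02, 4.17], [0.09, 2.62], [-3.14, 3.14]. Speed limits (rad/s): [2.57, 2.57, 3.14, 3.14, 3.14, 3.14].

## Interface

Orientations are given as a rotation vector (axis times angle).
In Python, from station import ctrl, imaging gives the robot as it stands.
- The arm moves only by the tool play_rows, never from a script. Its argument "series" is a list of rows, each a list of 3 entries, a list of its own where there are three numbers: the opening, from 0 (shut) to 1 (fully open), then the shift along the tool's x, y, z each as a share of 0.05 m, from -1 to 1, then the turn, a rotation vector about the tool's x, y, z each as a share of 8 degrees, from -1 to 1. In form: [[grip, [dx, dy, dz], [ax, ay, az]], ...]. A call has 1 to 8 rows; each row shifts and turns the commanded pose from where the row before left it, along the tool's axes as they then stand; what a row does not reach is not made up. A row lasts 1/8 s, in which the tool goes at most 62.5 mm and 10.7 degrees, less where a joint would pass 70% of its speed; a pose out of reach is approached as far as the arm can. A call with a number of a shift or a turn outside -1 to 1 is refused whole. A call with a gripper value outside its range is refused whole. The fingers move at their own pace and stop on an object; "force" is the grip in N (left out, the last holds). Time passes only in rows, so rows that do not move let the fingers close. It gives the time, the measured TCP pose, the force, the opening and the grip force at its end, in the units of the state.
- ctrl.get_obs(): the state, without advancing time (a new reading comes with each control period).
- imaging.get_image(name): name is "scene" or "top" or "wrist"; returns a dict with "color" (480x640x3 uint8, blue, green, red), "fx", "fy", "cx", "cy" (pixels), "extrinsics" (4x4, takes a point from world to camera coordinates); the wrist camera has in their place "hand_eye" (4x4, takes a point from camera to tool coordinates, whose origin is the TCP and whose axes are the flange's). Camera axes: x right, y down, z forward; pixel columns grow to the right and rows downward; lengths in m; the calibration is good to about 2 mm. A picture is of the moment at which its call begins: read the wrist's pose just before it. There is no depth.
- ctrl.finish_job(): hands the job in; it is judged then, once.
The state is a dict: "t": time; "q": joint angles; "dq": joint speeds; "effort": joint torques, N m; "tool_pos": TCP position; "tool_rot": TCP orientation; "contact_force": force on the tool from outside, world axes, zero at the start; "wrist_torque": the same for the moment, N m; "opening": finger opening in m; "grip_force": force on a finger pad.
Only numpy, scipy, OpenCV 4.12 (cv2) and the standard library are available. Lean on these libraries where they do the work, as an engineer would, in place of code of your own. Each camera call takes 0.05 s, during which the arm holds its last target. There are 200 camera calls.

## Task

In the blue tool tray a light aluminium horseshoe lies on top of two steel tools, a pointed punch and a broad-bladed chisel. Move the horseshoe aside to the empty end of the tray so that it lies flat on the tray floor, clear of the tools, then take out the pointed punch and lay it down in the middle of the black rubber mat.

Things in the scene. Friction and masses are not known exactly. Their poses are not given: they have to be found in the camera images.
- bin: Open blue tray fixed to the bench, 260 (x) x 350 (y) x 50 mm high, walls and floor 5 mm. Origin: centre of its underside. Tools and horseshoe start around its y = -88 mm, tools along its x; the +y end is empty and takes the horseshoe, centred near x 0, y +88 mm (at least +45). The chisel (same bar and length, blade 34 mm wide at +x) lies parallel to the punch, 84 mm to either side.
- shoe: Aluminium horseshoe, 0.17 kg, 130 (x) x 124 (y) x 10 mm thick, bar 22 mm wide, U open by 80 mm. Origin: centre of the outline, on its underside. Closed end (toe) to +x: middle of the toe bar at x +54, y 0 mm; pinch it there along x, one finger inside the U. Branches run to -x. Starts level on the tools, 16 mm above the tray floor, within 15 degrees of the tray's yaw.
- punch: Steel punch, 0.28 kg, lying, 170 mm long along its x: 16 mm square bar from x -85 to +33 mm, then a round taper to a 5 mm point at +85. Origin: mid-length, mid-width, on its underside; z up. Starts on the tray floor under one branch of the horseshoe. Grip it across its y near the origin.
- mat: Black rubber mat fixed to the bench, 240 (x) x 170 (y) x 6 mm thick. Origin at the centre of its underside; its top is 6 mm above the origin. The punch fits along its x.
There are look-alikes about, which are no part of the job. Leave any orange look-alike of the punch alone.

How it is judged:
By the outcome, as a careful person would: the job done as asked, in the order asked, and still so for the second after the job is handed in, with the robot touching nothing.
It also fails if it takes over 61 s, if anything falls off the work surface, if the arm or the gripper's body presses on something with over 40 N, if the wrist force passes 120 N, or if a joint passes its speed limit or range.

## Working session

There is one attempt and no reset: what is moved stays moved. The work goes in short steps, Python scripts to look and compute and a tool call to move; the robot and the scene stay as the last step left them, time stands still between calls to the robot, and variables do not carry over. Pictures are saved under pics/ and viewed, at most 10 in all, crops included, and the job is handed in when it is done.

Besides the shell and the picture viewer there is one more tool, called after ">>>" as name([rows], argument=value, ...), one row to a line, values as JSON. play_rows: Moves the arm, as the interface text tells. Shift numbers are shares of 0.05 m and turn numbers shares of 8 degrees, none past 1 either way. Its arguments: {"type":"object","properties":{"series":{"type":"array"},"force":{"type":"number"}},"required":["series"]}

```bash
ls; mkdir -p pics; python3 - <<'E'
from station import ctrl, imaging
import cv2,numpy as np
np.set_printoptions(precision=4,suppress=True)
o=ctrl.get_obs();print(o)
for n in("scene","top"):
    d=imaging.get_image(n);cv2.imwrite(f"pics/{n}0.png",d["color"]);print(n,d["fx"],d["fy"],d["cx"],d["cy"]);print(d["extrinsics"])
d=imaging.get_image("wrist");cv2.imwrite("pics/wrist0.png",d["color"]);print(d["fx"],d["cx"],d["cy"]);print(d["hand_eye"])
E
```

```text
pics
{'t': 0.0, 'q': array([-1.377 ,  0.0534,  1.6143, -0.    ,  1.476 , -0.119 ]), 'dq': array([ 0.0009, -0.0012,  0.0006, -0.0005,  0.0002, -0.0006]), 'effort': array([  0.0022, -39.3676, -37.0179,   0.0001,   0.007 ,   0.    ]), 'tool_pos': array([ 0.1922, -0.5941,  0.2301]), 'tool_rot': array([-3.1013, -0.4891,  0.0002]), 'contact_force': array([ 0.5496, -0.2827, -0.0702]), 'wrist_torque': array([-0.0066, -0.0203,  0.0248]), 'grip_force': 0.0, 'opening': 0.08568343535529184}
scene 463.01449108409344 463.01449108409344 319.80500871582757 239.0337487662838
[[ 0.8213  0.5703  0.0124 -0.4552]
 [ 0.3026 -0.4171 -0.857  -0.1374]
 [-0.4836  0.7076 -0.5152  1.2533]
 [ 0.      0.      0.      1.    ]]
top 481.1458464675386 481.1458464675386 319.34902621503295 231.2954670338555
[[-0.0076 -0.9999 -0.0093 -0.0149]
 [-0.9951  0.0085 -0.0989  0.5775]
 [ 0.099   0.0085 -0.995   1.1122]
 [ 0.      0.      0.      1.    ]]
370.0573454890607 318.0678183427041 244.80321318401306
[[ 0.0003 -0.9574 -0.2887  0.0736]
 [ 1.      0.0003  0.0001  0.0004]
 [-0.     -0.2887  0.9574 -0.144 ]
 [ 0.      0.      0.      1.    ]]
```

View pics/top0.png

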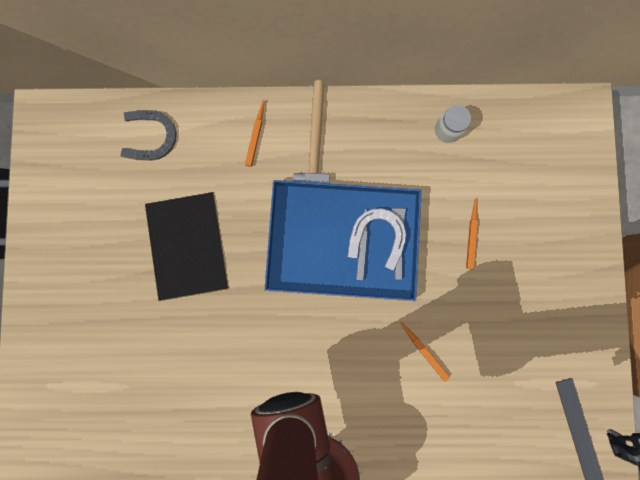

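View pics/scene0.png

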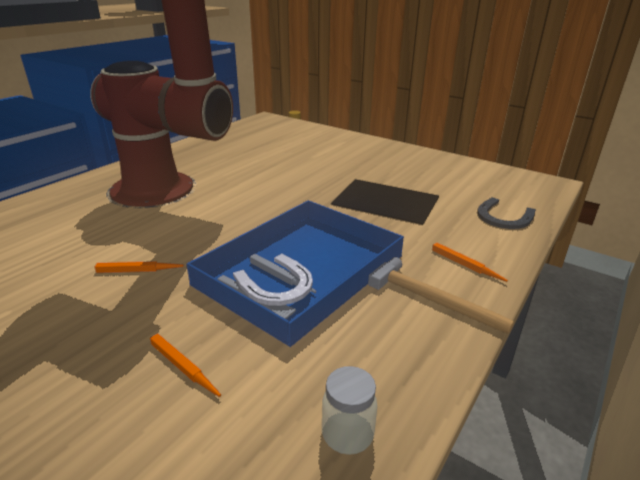

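Top: the bright horseshoe is at (378,238) in the tray, over two steel bars at x≈363 and x≈402. The mat is at (187,246). The dark horseshoe (150,135) and three orange punches are decoys. I'll enlarge to tell the punch from the chisel.

```bash
python3 - <<'E'
import cv2,numpy as np
t=cv2.imread("pics/top0.png")[195:295,335:425];s=cv2.imread("pics/scene0.png")[235:325,205:335]
a=cv2.resize(t,None,fx=4,fy=4,interpolation=2);b=cv2.resize(s,None,fx=3.3,fy=3.3,interpolation=2)
c=np.zeros((400,800,3),np.uint8);c[:,:360]=a;c[:b.shape[0],365:365+b.shape[1]]=b[:400,:435]
cv2.imwrite("pics/crop1.png",c)
E
```

```text
(no output)
```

View pics/crop1.png

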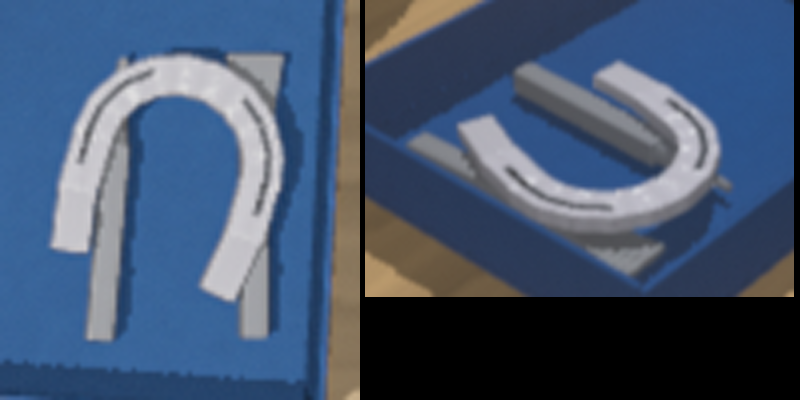

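The left bar is the punch: its thin point shows past the toe at crop (124,58), i.e. top px (366,209), and again in the scene view at (315,291). The right bar has the broad blade at top (400,211), so it is the chisel. Next I triangulate.

```bash
cat > h.py <<'E'
import numpy as np,cv2
np.set_printoptions(precision=4,suppress=True)
C={"scene":(463.014,319.805,239.034,np.array([[0.8213,0.5703,0.0124,-0.4552],[0.3026,-0.4171,-0.857,-0.1374],[-0.4836,0.7076,-0.5152,1.2533]])),
"top":(481.146,319.349,231.295,np.array([[-0.0076,-0.9999,-0.0093,-0.0149],[-0.9951,0.0085,-0.0989,0.5775],[0.099,0.0085,-0.995,1.1122]]))}
def cam(n):
    f,cx,cy,E=C[n];return np.array([[f,0,cx],[0,f,cy],[0,0,1]]),E
def tri(pt,ps):
    K1,E1=cam("top");K2,E2=cam("scene")
    X=cv2.triangulatePoints(K1@E1,K2@E2,np.float64(pt).reshape(2,1),np.float64(ps).reshape(2,1)).ravel();return X[:3]/X[3]
def atz(p,z,n="top",KE=None):
    K,E=KE or cam(n);d=E[:,:3].T@np.linalg.inv(K)@[p[0],p[1],1];c=-E[:,:3].T@E[:,3];return c+d*(z-c[2])/d[2]
E
python3 - <<'E'
from h import *
for n,a,b in [("heelA",(352.5,257.2),(278.6,255.9)),("heelB",(389.4,269),(238.6,271.7)),("punchrear",(360,280),(253.5,257.5)),("punchtip",(366,209.5),(315,291.4)),
("binTL",(273,181.5),(403,237)),("binTR",(421,188),(290,317)),("binBL",(266,290),(308,204)),("binBR",(415,299),(190,263)),
("matTL",(213,193),(438,195)),("matTR",(228,288),(352,181) )]:
    print(n,tri(a,b))
print("toe out/in z.031",atz((335+45,195+55/4),.031),atz((335+44,195+97/4),.031))
print("toe out/in z.02",atz((335+45,195+55/4),.021))
print("heels",atz((352.5,257.2),.031),atz((389.4,269),.031))
print("punch",atz((360,280),.021),atz((366,209.5),.013))
print("bin",[atz(p,.05) for p in ((273,181.5),(421,188),(415,299),(266,290))])
m=np.array([atz(p,.006) for p in ((146,204),(213,193),(228,288),(159,300))]);print(m,m.mean(0),[np.linalg.norm(m[i]-m[i-1]) for i in range(4)])
E
```

```text
heelA [ 0.5172 -0.0956  0.0296]
heelB [ 0.4891 -0.1814  0.0287]
punchrear [ 0.4641 -0.1129  0.0146]
punchtip [ 0.632  -0.1311  0.0147]
binTL [0.6969 0.0901 0.0463]
binTR [ 0.6736 -0.2557  0.0615]
binBL [0.4423 0.1067 0.0403]
binBR [ 0.4197 -0.2351  0.0507]
matTL [0.6851 0.2336 0.0798]
matTR [0.4706 0.2035 0.0709]
toe out/in z.031 [ 0.6297 -0.164   0.031 ] [ 0.6046 -0.1611  0.031 ]
toe out/in z.02 [ 0.6312 -0.1652  0.021 ]
heels [ 0.5153 -0.0971  0.031 ] [ 0.4869 -0.1831  0.031 ]
punch [ 0.4618 -0.1146  0.021 ] [ 0.6308 -0.1324  0.013 ]
bin [array([0.6939, 0.0884, 0.05  ]), array([ 0.6751, -0.2586,  0.05  ]), array([ 0.4176, -0.2376,  0.05  ]), array([0.4406, 0.104 , 0.05  ])]
[[0.6502 0.4031 0.006 ]
 [0.6758 0.2397 0.006 ]
 [0.4451 0.2004 0.006 ]
 [0.4178 0.3654 0.006 ]] [0.5472 0.3021 0.006 ] [np.float64(0.23543117626933002), np.float64(0.16543388213051194), np.float64(0.23409950760595868), np.float64(0.16722622746783658)]
```

Tray centre ≈ (0.557, -0.076) with yaw ≈ -3.3°; its rim measures 346 x 256 mm, as it should. The shoe underside is ≈ 0.02 high. Moving above the shoe for a close look.

```bash
cat >> h.py <<'E'
from scipy.spatial.transform import Rotation as R
def wrist():
    """take picture + pose -> image, (K,E)"""
    from station import ctrl,imaging
    o=ctrl.get_obs();d=imaging.get_image("wrist")
    T=np.eye(4);T[:3,:3]=R.from_rotvec(o["tool_rot"]).as_matrix();T[:3,3]=o["tool_pos"]
    E=np.linalg.inv(T@d["hand_eye"])[:3]
    K=np.array([[d["fx"],0,d["cx"]],[0,d["fy"],d["cy"]],[0,0,1]])
    return d["color"],(K,E)
def plan(p,yaw,n,o=None):
    """rows to bring TCP to p, pointing down, tool y along world yaw (deg), n rows"""
    from station import ctrl
    o=o or ctrl.get_obs();r=R.from_rotvec(o["tool_rot"]);p0=np.array(o["tool_pos"])
    a=np.radians(yaw);y=np.array([np.cos(a),np.sin(a),0]);z=np.array([0,0,-1.])
    rt=R.from_matrix(np.c_[np.cross(y,z),y,z]);w=(r.inv()*rt).as_rotvec()
    for i in range(n):
        d=r.inv().apply((np.array(p)-p0)/n)/.05;print([[float(v) for v in np.round(d,2)],[float(v) for v in np.round(w/n/np.radians(8),2)]])
        r=r*R.from_rotvec(w/n)
E
python3 -c "
from h import *
plan([.57,-.15,.25],-13,16)"
```

```text
[[0.62, -0.38, -0.02], [-0.0, -0.0, -0.46]]
[[0.64, -0.34, -0.02], [-0.0, -0.0, -0.46]]
[[0.66, -0.3, -0.02], [-0.0, -0.0, -0.46]]
[[0.68, -0.26, -0.02], [-0.0, -0.0, -0.46]]
[[0.7, -0.21, -0.02], [-0.0, -0.0, -0.46]]
[[0.71, -0.17, -0.02], [-0.0, -0.0, -0.46]]
[[0.72, -0.12, -0.02], [-0.0, -0.0, -0.46]]
[[0.73, -0.07, -0.02], [-0.0, -0.0, -0.46]]
[[0.73, -0.03, -0.02], [-0.0, -0.0, -0.46]]
[[0.73, 0.02, -0.02], [-0.0, -0.0, -0.46]]
[[0.73, 0.07, -0.02], [-0.0, -0.0, -0.46]]
[[0.72, 0.11, -0.02], [-0.0, -0.0, -0.46]]
[[0.71, 0.16, -0.02], [-0.0, -0.0, -0.46]]
[[0.7, 0.2, -0.02], [-0.0, -0.0, -0.46]]
[[0.68, 0.25, -0.02], [-0.0, -0.0, -0.46]]
[[0.67, 0.29, -0.02], [-0.0, -0.0, -0.46]]
```

>>> play_rows([
  [0.6, [0.62, -0.38, -0.02], [0, 0, -0.46]],
  [0.6, [0.64, -0.34, -0.02], [0, 0, -0.46]],
  [0.6, [0.66, -0.3, -0.02], [0, 0, -0.46]],
  [0.6, [0.68, -0.26, -0.02], [0, 0, -0.46]],
  [0.6, [0.7, -0.21, -0.02], [0, 0, -0.46]],
  [0.6, [0.71, -0.17, -0.02], [0, 0, -0.46]],
  [0.6, [0.72, -0.12, -0.02], [0, 0, -0.46]],
  [0.6, [0.73, -0.07, -0.02], [0, 0, -0.46]],
], force=60)

```text
t: 1.15
tool_pos: [0.3819, -0.3717, 0.239]
tool_rot: [-2.875, -1.265, 0.0]
contact_force: [-0.2, 0.1, -0.1]
opening: 0.0513
grip_force: 0.0
```

>>> play_rows([
  [0.6, [0.73, -0.03, -0.02], [0, 0, -0.46]],
  [0.6, [0.73, 0.02, -0.02], [0, 0, -0.46]],
  [0.6, [0.73, 0.07, -0.02], [0, 0, -0.46]],
  [0.6, [0.72, 0.11, -0.02], [0, 0, -0.46]],
  [0.6, [0.71, 0.16, -0.02], [0, 0, -0.46]],
  [0.6, [0.7, 0.2, -0.02], [0, 0, -0.46]],
  [0.6, [0.68, 0.25, -0.02], [0, 0, -0.46]],
  [0.6, [0.67, 0.29, -0.02], [0, 0, -0.46]],
])

```text
t: 2.15
tool_pos: [0.5712, -0.1499, 0.2469]
tool_rot: [-2.46, -1.954, 0.001]
contact_force: [0.1, -0.1, 0.5]
opening: 0.0517
grip_force: 0.0
```

>>> play_rows([
  [0.6, [0, 0, 0], [0, 0, 0]],
  [0.6, [0, 0, 0], [0, 0, 0]],
  [0.6, [0, 0, 0], [0, 0, 0]],
])

```text
t: 2.52
tool_pos: [0.5701, -0.1517, 0.2471]
tool_rot: [-2.463, -1.95, 0.001]
contact_force: [0.1, -0.9, -0.1]
opening: 0.0512
grip_force: 0.0
```

```bash
python3 - <<'E'
from h import *
im,(K,E)=wrist();cv2.imwrite("pics/w1.png",im);np.savez("w1.npz",K=K,E=E)
from station import ctrl;print(ctrl.get_obs()["tool_pos"],ctrl.get_obs()["opening"])
E
```

```text
[ 0.5702 -0.1518  0.2472] 0.05118631651263391
```

View pics/w1.png

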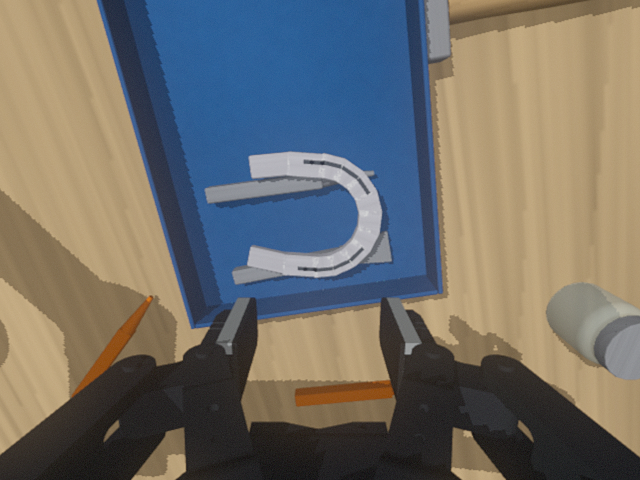

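Wrist view: the shoe lies nearly along the image rows, toe outer edge at (382,212), inner (358,213), heels at (250,166) and (250,255). The punch runs from (208,194) to its tip at (376,174), above the chisel.

```bash
python3 - <<'E'
from h import *
im=cv2.imread("pics/w1.png");d=np.load("w1.npz");KE=(d["K"],d["E"])
def mask(im,box):
    m=np.zeros(im.shape[:2],np.uint8);x0,y0,x1,y1=box
    hsv=cv2.cvtColor(im,cv2.COLOR_BGR2HSV);s=(hsv[...,1]<50)&(hsv[...,2]>175);m[y0:y1,x0:x1]=s[y0:y1,x0:x1]*255
    m=cv2.morphologyEx(m,cv2.MORPH_CLOSE,np.ones((5,5)));n,l,st,c=cv2.connectedComponentsWithStats(m);return l==1+st[1:,4].argmax()
for nm,m,k in (("wrist",mask(im,(190,140,400,290)),KE),("top",mask(cv2.imread("pics/top0.png"),(335,195,425,295)),cam("top"))):
    ys,xs=np.nonzero(m);P=np.array([atz(p,.031,KE=k)[:2] for p in zip(xs,ys)],np.float32)
    print(nm,len(P),cv2.minAreaRect(P),P.mean(0))
    # symmetry-axis via PCA of centred points (min variance axis & moments)
    C=np.cov(P.T);w,v=np.linalg.eigh(C);print(w,v.T)
def tri2(pw,pt):
    K1,E1=cam("top");K,E=KE
    X=cv2.triangulatePoints(K@E,K1@E1,np.float64(pw).reshape(2,1),np.float64(pt).reshape(2,1)).ravel();return X[:3]/X[3]
print("A",tri2((250,166),(352.5,257.2)),"B",tri2((250,255),(389.4,269)))
print("punch",tri2((208,194),(360,280)),tri2((376,174.5),(366,209.5)))
for p in ((382,212),(358,213),(250,166),(250,255)):print(p,atz(p,.031,KE=KE))
for p in ((208,194),(376,174.5)):print(p,atz(p,.018,KE=KE))
for p in ((208,187),(208,202),(300,178),(300,193)):print(p,atz(p,.021,KE=KE))
E
```

```text
wrist 6156 ((0.5650215148925781, -0.15788446366786957), (0.12433736771345139, 0.13079389929771423), 73.08645629882812) [ 0.5726 -0.1558]
[0.0014 0.0019] [[-0.991   0.1337]
 [ 0.1337  0.991 ]]
top 1154 ((0.5641695857048035, -0.1582348644733429), (0.12419190257787704, 0.13052286207675934), 72.68494415283203) [ 0.5706 -0.1597]
[0.0014 0.0019] [[-0.9518  0.3068]
 [ 0.3068  0.9518]]
A [ 0.5156 -0.0965  0.0249] B [ 0.4872 -0.1855  0.0141]
punch [ 0.4616 -0.1147  0.0072] [ 0.6352 -0.1348 -0.0083]
(382, 212) [ 0.6316 -0.1678  0.031 ]
(358, 213) [ 0.6082 -0.1633  0.031 ]
(250, 166) [ 0.5169 -0.0948  0.031 ]
(250, 255) [ 0.4918 -0.1809  0.031 ]
(208, 194) [ 0.4652 -0.1123  0.018 ]
(376, 174.5) [ 0.6342 -0.1321  0.018 ]
(208, 187) [ 0.4684 -0.1054  0.021 ]
(208, 202) [ 0.4637 -0.1198  0.021 ]
(300, 178) [ 0.5599 -0.1178  0.021 ]
(300, 193) [ 0.5563 -0.1322  0.021 ]
```

```bash
python3 - <<'E'
from h import *
d=np.load("w1.npz");KE=(d["K"],d["E"])
print(atz((388,232),.015,KE=KE),atz((392,208.3),.015),atz((393,262),.015,KE=KE))
print(atz((375,168),.009,KE=KE))
plan([.618,-.168,.07],-16,5)
E
```

```text
[ 0.6358 -0.1941  0.015 ] [ 0.6329 -0.1948  0.015 ] [ 0.6352 -0.2283  0.015 ]
[ 0.6356 -0.1267  0.009 ]
[[-0.02, 0.2, 0.71], [-0.0, 0.0, 0.07]]
[[-0.02, 0.2, 0.71], [-0.0, 0.0, 0.07]]
[[-0.02, 0.2, 0.71], [-0.0, 0.0, 0.07]]
[[-0.01, 0.2, 0.71], [-0.0, 0.0, 0.07]]
[[-0.01, 0.2, 0.71], [-0.0, 0.0, 0.07]]
```

>>> play_rows([
  [0.5, [-0.02, 0.2, 0.71], [0, 0, 0.07]],
  [0.5, [-0.02, 0.2, 0.71], [0, 0, 0.07]],
  [0.5, [-0.02, 0.2, 0.71], [0, 0, 0.07]],
  [0.5, [-0.01, 0.2, 0.71], [0, 0, 0.07]],
  [0.5, [-0.01, 0.2, 0.71], [0, 0, 0.07]],
  [0.5, [0, 0, 0], [0, 0, 0]],
  [0.5, [0, 0, 0], [0, 0, 0]],
])

```text
t: 3.45
tool_pos: [0.6185, -0.1678, 0.0711]
tool_rot: [2.509, 1.889, 0.001]
contact_force: [0.0, 0.6, -0.2]
opening: 0.0427
grip_force: 0.0
```

```bash
python3 - <<'E'
from h import *
plan([.618,-.168,.012],-16,3)
im,KE=wrist();cv2.imwrite("pics/w2.png",im)
E
```

```text
[[-0.0, -0.0, 0.39], [0.0, 0.0, -0.0]]
[[-0.0, -0.0, 0.39], [0.0, 0.0, -0.0]]
[[-0.0, -0.0, 0.39], [0.0, 0.0, -0.0]]
```

View pics/w2.png

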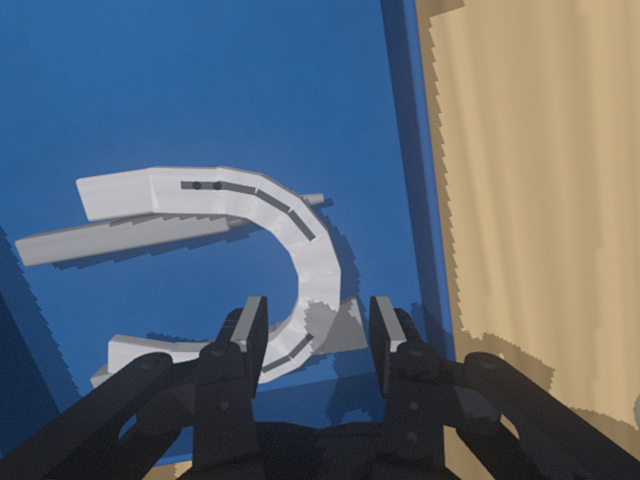

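The toe bar shows around (320,280), between the fingers (250 and 385). I check where the planned pinch point projects.

```bash
python3 - <<'E'
from h import *
from station import ctrl
im,(K,E)=wrist()
def pr(p): q=K@(E@np.r_[p,1]);return q[:2]/q[2]
for p in ((.618,-.168,.031),(.620,-.162,.031),(.6075,-.165,.031),(.6285,-.171,.031)):print(p,pr(p))
for p in ((302,270),(342,270),(303,290),(342,290),(298,255),(336,245)):print(p,atz(p,.031,KE=(K,E)))
m=(cv2.cvtColor(im,cv2.COLOR_BGR2HSV)[...,1]<50)
for r in (230,240,250,260,270,280,290,300):
    c=np.nonzero(m[r,260:380])[0]+260;print(r,c.min(),c.max(),end=" | ")
E
```

```text
(0.618, -0.168, 0.031) [315.6939 276.6855]
(0.62, -0.162, 0.031) [316.177  265.5946]
(0.6075, -0.165, 0.031) [295.3213 276.7326]
(0.6285, -0.171, 0.031) [336.0592 276.6384]
(302, 270) [ 0.612  -0.1623  0.031 ]
(342, 270) [ 0.6325 -0.1682  0.031 ]
(303, 290) [ 0.6092 -0.1735  0.031 ]
(342, 290) [ 0.6296 -0.1794  0.031 ]
(298, 255) [ 0.6124 -0.1537  0.031 ]
(336, 245) [ 0.6331 -0.1539  0.031 ]
230 268 325 | 240 278 329 | 250 287 332 | 260 291 336 | 270 295 338 | 280 297 338 | 290 297 337 | 300 260 379 |
```

Good: the pinch point falls on the toe centre, within 1 mm. Descending and gripping.

>>> play_rows([
  [0.5, [0, 0.01, 0.4], [0, 0, 0]],
  [0.5, [0, 0.01, 0.4], [0, 0, 0]],
  [0.5, [0, 0, 0.37], [0, 0, 0]],
  [0.5, [0, 0, 0], [0, 0, 0]],
  [0.5, [0, 0, 0], [0, 0, 0]],
])

```text
t: 4.18
tool_pos: [0.6192, -0.1675, 0.0112]
tool_rot: [-2.509, -1.891, 0.0]
contact_force: [0.0, -0.0, 0.0]
opening: 0.0428
grip_force: 0.0
```

>>> play_rows([
  [0.15, [0, 0, 0], [0, 0, 0]],
  [0.1, [0, 0, 0], [0, 0, 0]],
  [0.1, [0, 0, 0], [0, 0, 0]],
  [0.1, [0, 0, 0], [0, 0, 0]],
  [0.1, [0, 0, 0], [0, 0, 0]],
], force=60)

```text
t: 4.8
tool_pos: [0.6198, -0.1679, 0.0121]
tool_rot: [2.508, 1.89, 0.001]
contact_force: [1.7, -1.4, 2.8]
opening: 0.0219
grip_force: 55.4
```

>>> play_rows([
  [0.1, [0, 0, -0.2], [0, 0, 0]],
  [0.1, [0, 0, -0.4], [0, 0, 0]],
  [0.1, [0, 0, -0.5], [0, 0, 0]],
  [0.1, [0, 0, 0], [0, 0, 0]],
])

```text
t: 5.3
tool_pos: [0.6212, -0.1681, 0.0699]
tool_rot: [2.505, 1.888, 0.005]
contact_force: [-0.1, -0.8, -1.6]
opening: 0.0221
grip_force: 54.8
```

```bash
python3 - <<'E'
from h import *
from station import imaging
plan([.6175,.013,.065],-4,8)
cv2.imwrite("pics/s2.png",imaging.get_image("scene")["color"][150:350,150:450].repeat(2,0).repeat(2,1))
E
```

```text
[[0.43, -0.13, 0.01], [0.01, 0.0, -0.19]]
[[0.44, -0.12, 0.01], [0.01, 0.0, -0.19]]
[[0.44, -0.11, 0.01], [0.01, 0.0, -0.19]]
[[0.44, -0.1, 0.01], [0.01, 0.0, -0.19]]
[[0.44, -0.09, 0.01], [0.01, 0.0, -0.19]]
[[0.45, -0.08, 0.01], [0.01, 0.0, -0.19]]
[[0.45, -0.06, 0.01], [0.01, 0.0, -0.19]]
[[0.45, -0.05, 0.01], [0.01, 0.0, -0.19]]
```

View pics/s2.png

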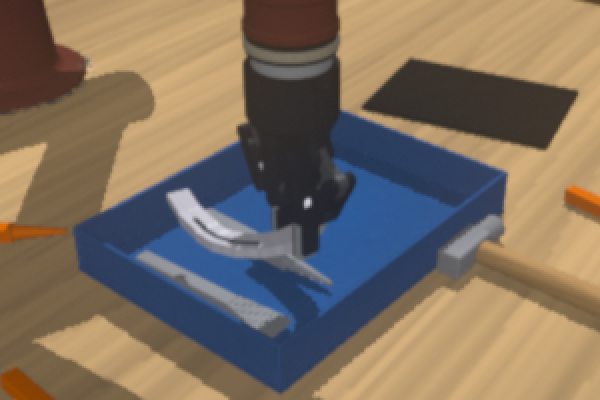

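The shoe is lifted clear; the punch (tip at crop (330,283)) and chisel haven't moved. Carrying the shoe across.

>>> play_rows([
  [0.1, [0.43, -0.13, 0.01], [0.01, 0, -0.19]],
  [0.1, [0.44, -0.12, 0.01], [0.01, 0, -0.19]],
  [0.1, [0.44, -0.11, 0.01], [0.01, 0, -0.19]],
  [0.1, [0.44, -0.1, 0.01], [0.01, 0, -0.19]],
  [0.1, [0.44, -0.09, 0.01], [0.01, 0, -0.19]],
  [0.1, [0.45, -0.08, 0.01], [0, 0, -0.19]],
  [0.1, [0.45, -0.06, 0.01], [0, 0, -0.19]],
  [0.1, [0.45, -0.05, 0.01], [0, 0, -0.19]],
])

```text
t: 6.35
tool_pos: [0.6155, 0.0151, 0.0625]
tool_rot: [-2.289, -2.144, 0.006]
contact_force: [-0.8, 0.4, -1.9]
opening: 0.0223
grip_force: 54.8
```

>>> play_rows([
  [0.1, [0, 0, 0.4], [0, 0, 0]],
  [0.1, [0, 0, 0.3], [0, 0, 0]],
  [0.1, [0, 0, 0.2], [0, 0, 0]],
  [0.1, [0, 0, 0.1], [0, 0, 0]],
  [0.1, [0, 0, 0], [0, 0, 0]],
])

```text
t: 6.98
tool_pos: [0.615, 0.0133, 0.012]
tool_rot: [-2.291, -2.141, 0.007]
contact_force: [0.1, 0.1, -1.7]
opening: 0.022
grip_force: 55.7
```

>>> play_rows([
  [0.1, [0, 0, 0.06], [0, 0, 0]],
  [0.1, [0, 0, 0.06], [0, 0, 0]],
  [0.1, [0, 0, 0], [0, 0, 0]],
])

```text
t: 7.35
tool_pos: [0.615, 0.0137, 0.0064]
tool_rot: [-2.29, -2.142, 0.006]
contact_force: [-0.7, -0.6, -1.8]
opening: 0.0219
grip_force: 55.6
```

>>> play_rows([
  [0.3, [0, 0, 0], [0, 0, 0]],
  [0.45, [0, 0, 0], [0, 0, 0]],
  [0.45, [0, 0, 0], [0, 0, 0]],
  [0.45, [0, 0, -0.4], [0, 0, 0]],
  [0.45, [0, 0, -0.8], [0, 0, 0]],
  [0.45, [0, 0, -0.8], [0, 0, 0]],
  [0.45, [0, 0, -0.8], [0, 0, 0]],
  [0.45, [0, 0, -0.8], [0, 0, 0]],
])

```text
t: 8.35
tool_pos: [0.6166, 0.0134, 0.1898]
tool_rot: [-2.292, -2.143, 0.004]
contact_force: [0.3, -0.8, -0.2]
opening: 0.0388
grip_force: 0.0
```

```bash
python3 - <<'E'
from h import *
plan([.545,-.13,.2],84,10)
plan([.545,-.13,.2],-96,10)
from station import ctrl;print(ctrl.get_obs()["q"])
E
```

```text
[[-0.3, -0.12, -0.02], [-0.0, -0.0, -1.1]]
[[-0.27, -0.17, -0.02], [-0.0, -0.0, -1.1]]
[[-0.24, -0.21, -0.02], [-0.0, -0.0, -1.1]]
[[-0.21, -0.24, -0.02], [-0.0, -0.0, -1.1]]
[[-0.17, -0.27, -0.02], [-0.0, -0.0, -1.1]]
[[-0.13, -0.29, -0.02], [-0.0, -0.0, -1.1]]
[[-0.08, -0.31, -0.02], [-0.0, -0.0, -1.1]]
[[-0.03, -0.32, -0.02], [-0.0, -0.0, -1.1]]
[[0.02, -0.32, -0.02], [-0.0, -0.0, -1.1]]
[[0.07, -0.31, -0.02], [-0.0, -0.0, -1.1]]
[[-0.3, -0.12, -0.02], [-0.0, 0.0, 1.15]]
[[-0.31, -0.07, -0.02], [-0.0, 0.0, 1.15]]
[[-0.32, -0.02, -0.02], [-0.0, 0.0, 1.15]]
[[-0.32, 0.03, -0.02], [-0.0, 0.0, 1.15]]
[[-0.31, 0.08, -0.02], [-0.0, 0.0, 1.15]]
[[-0.29, 0.13, -0.02], [-0.0, 0.0, 1.15]]
[[-0.27, 0.17, -0.02], [-0.0, 0.0, 1.15]]
[[-0.24, 0.21, -0.02], [-0.0, 0.0, 1.15]]
[[-0.2, 0.25, -0.02], [-0.0, 0.0, 1.15]]
[[-0.16, 0.28, -0.02], [-0.0, 0.0, 1.15]]
[-0.0992  0.0646  1.6706  0.0008  1.4111 -0.0324]
```

```bash
python3 - <<'E'
from h import *
plan([.545,-.13,.2],-96,12)
E
```

```text
[[-0.25, -0.1, -0.02], [-0.0, 0.0, 0.96]]
[[-0.26, -0.07, -0.02], [-0.0, 0.0, 0.96]]
[[-0.27, -0.03, -0.02], [-0.0, 0.0, 0.96]]
[[-0.27, 0.0, -0.02], [-0.0, 0.0, 0.96]]
[[-0.26, 0.04, -0.02], [-0.0, 0.0, 0.96]]
[[-0.26, 0.07, -0.02], [-0.0, 0.0, 0.96]]
[[-0.25, 0.11, -0.02], [-0.0, 0.0, 0.96]]
[[-0.23, 0.14, -0.02], [-0.0, 0.0, 0.96]]
[[-0.21, 0.17, -0.02], [-0.0, 0.0, 0.96]]
[[-0.18, 0.19, -0.02], [-0.0, 0.0, 0.96]]
[[-0.16, 0.22, -0.02], [-0.0, 0.0, 0.96]]
[[-0.13, 0.24, -0.02], [-0.0, 0.0, 0.96]]
```

>>> play_rows([
  [0.5, [-0.25, -0.1, -0.02], [0, 0, 0.96]],
  [0.5, [-0.26, -0.07, -0.02], [0, 0, 0.96]],
  [0.5, [-0.27, -0.03, -0.02], [0, 0, 0.96]],
  [0.5, [-0.27, 0, -0.02], [0, 0, 0.96]],
  [0.5, [-0.26, 0.04, -0.02], [0, 0, 0.96]],
  [0.5, [-0.26, 0.07, -0.02], [0, 0, 0.96]],
])

```text
t: 9.1
tool_pos: [0.5808, -0.0593, 0.1945]
tool_rot: [-2.951, -1.069, 0.007]
contact_force: [0.7, -0.7, -0.1]
opening: 0.0427
grip_force: 0.0
```

>>> play_rows([
  [0.5, [-0.25, 0.11, -0.02], [0, 0, 0.96]],
  [0.5, [-0.23, 0.14, -0.02], [0, 0, 0.96]],
  [0.5, [-0.21, 0.17, -0.02], [0, 0, 0.96]],
  [0.5, [-0.18, 0.19, -0.02], [0, 0, 0.96]],
  [0.5, [-0.16, 0.22, -0.02], [0, 0, 0.96]],
  [0.5, [-0.13, 0.24, -0.02], [0, 0, 0.96]],
  [0.5, [0, 0, 0], [0, 0, 0]],
  [0.5, [0, 0, 0], [0, 0, 0]],
])

```text
t: 10.1
tool_pos: [0.545, -0.1311, 0.1996]
tool_rot: [-3.136, 0.161, 0.009]
contact_force: [0.3, 0.5, -0.2]
opening: 0.0427
grip_force: 0.0
```

```bash
python3 - <<'E'
from h import *
from station import ctrl,imaging
im,(K,E)=wrist();cv2.imwrite("pics/w3.png",im);np.savez("w3.npz",K=K,E=E)
t=imaging.get_image("top")["color"];cv2.imwrite("pics/top3.png",t)
c=np.zeros((480,800,3),np.uint8);c[:,:400]=im[:,150:550];c[:,400:]=cv2.resize(t[175:305,258:428][:, :],None,fx=2.35,fy=2.35,interpolation=2)[:480,:400].copy() if 0 else 0
z=cv2.resize(t[178:302,262:424],(400,306),interpolation=2);c[:306,400:]=z
cv2.imwrite("pics/c3.png",c);print(ctrl.get_obs()["tool_pos"])
E
```

```text
[ 0.5449 -0.1309  0.1991]
```

View pics/c3.png

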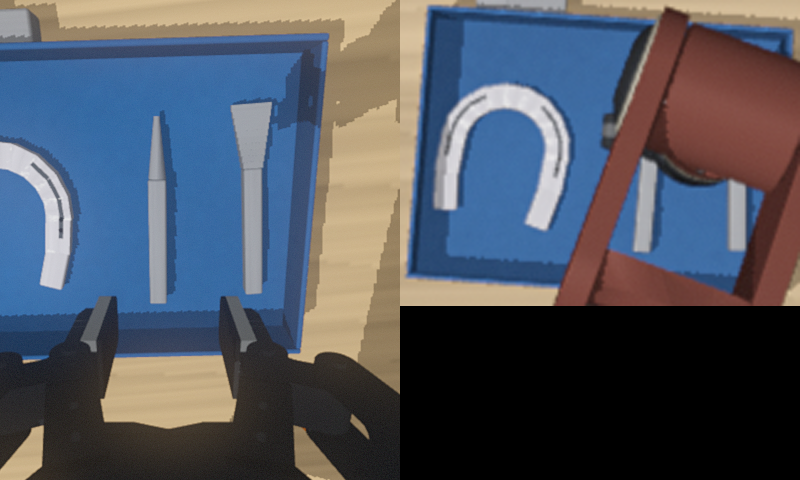

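The shoe now lies at the empty end. The punch (wrist px from (308,300) to its tip at (306,115)) lies free, left of the chisel.

```bash
python3 - <<'E'
from h import *
d=np.load("w3.npz");K,E=d["K"],d["E"];KE=(K,E);im=cv2.imread("pics/w3.png")
hsv=cv2.cvtColor(im,cv2.COLOR_BGR2HSV);m=(hsv[...,1]<70)&(hsv[...,2]>110)
for r in (117,140,165,185,210,240,270,290,299,302):
    c=np.nonzero(m[r,280:350])[0]+280;
    if len(c):print(r,c.min(),c.max(),atz((c.min(),r),.021,KE=KE)[:2],atz((c.max()+1,r),.021,KE=KE)[:2])
print("rear",atz((309,302),.013,KE=KE),"tip",atz((306.5,114.5),.013,KE=KE))
K1,E1=cam("top");
for a,b in(((309,298),(360.2,279.8)),((306.5,114.5),(366,209.5))):
    X=cv2.triangulatePoints(K@E,K1@E1,np.float64(a).reshape(2,1),np.float64(b).reshape(2,1)).ravel();print("tri",X[:3]/X[3])
t=cv2.imread("pics/top3.png");h=cv2.cvtColor(t,cv2.COLOR_BGR2HSV);s=((h[...,1]<50)&(h[...,2]>150)).astype(np.uint8)
s[:,:272]=0;s[:,335:]=0;s[:205]=0;s[:][285:]=0
for z in(.015,.02):
    P=np.array([atz(p[::-1],z)[:2] for p in np.argwhere(s)],np.float32);print("shoe",cv2.minAreaRect(P))
E
```

```text
117 303 309 [ 0.6313 -0.1277] [ 0.6307 -0.1334]
140 302 311 [ 0.6132 -0.1248] [ 0.6124 -0.1331]
165 300 312 [ 0.593  -0.1207] [ 0.5919 -0.1318]
185 298 315 [ 0.5763 -0.117 ] [ 0.5747 -0.1325]
210 298 315 [ 0.5543 -0.1144] [ 0.5527 -0.1303]
240 299 316 [ 0.5267 -0.112 ] [ 0.5251 -0.1283]
270 299 316 [ 0.4978 -0.1086] [ 0.4961 -0.1253]
290 300 316 [ 0.4776 -0.1072] [ 0.476  -0.1232]
299 300 316 [ 0.4684 -0.1061] [ 0.4667 -0.1222]
302 300 315 [ 0.4652 -0.1057] [ 0.4637 -0.121 ]
rear [ 0.4605 -0.1137  0.013 ] tip [ 0.6332 -0.1306  0.013 ]
tri [ 0.4624 -0.1152  0.0089]
tri [ 0.632  -0.1318  0.0104]
shoe ((0.5606043934822083, 0.01793552190065384), (0.12324237078428268, 0.13168074190616608), 77.99762725830078)
shoe ((0.5601857900619507, 0.01773007959127426), (0.12270588427782059, 0.13110755383968353), 77.99765014648438)
```

Punch: mid ≈ (0.547, -0.122), yaw -5.6°, width 16 mm at z 0.021, length 173 mm — consistent. The shoe centre (0.560, 0.018) is 94 mm beyond the tray centre, as wanted.

```bash
python3 - <<'E'
from h import *
plan([.543,-.1215,.009],-95.6,6)
E
```

```text
[[-0.01, -0.03, 0.63], [-0.0, 0.01, -0.01]]
[[-0.01, -0.03, 0.63], [-0.0, 0.01, -0.01]]
[[-0.01, -0.03, 0.63], [-0.0, 0.01, -0.01]]
[[-0.01, -0.03, 0.63], [-0.0, 0.01, -0.01]]
[[-0.01, -0.03, 0.63], [-0.0, 0.01, -0.01]]
[[-0.01, -0.03, 0.63], [-0.0, 0.01, -0.01]]
```

>>> play_rows([
  [0.5, [-0.01, -0.06, 0.8], [0, 0.02, -0.02]],
  [0.5, [-0.01, -0.06, 0.8], [0, 0.02, -0.02]],
  [0.5, [-0.01, -0.06, 0.8], [0, 0.02, -0.02]],
  [0.5, [-0.01, 0, 0.7], [0, 0, 0]],
  [0.5, [0, 0, 0.4], [0, 0, 0]],
  [0.5, [0, 0, 0.3], [0, 0, 0]],
  [0.5, [0, 0, 0], [0, 0, 0]],
  [0.5, [0, 0, 0], [0, 0, 0]],
])

```text
t: 11.2
tool_pos: [0.5444, -0.1224, 0.0101]
tool_rot: [3.138, -0.151, 0.006]
contact_force: [-0.6, -0.2, -0.2]
opening: 0.043
grip_force: 0.0
```

>>> play_rows([
  [0.1, [0, 0, 0], [0, 0, 0]],
  [0.05, [0, 0, 0], [0, 0, 0]],
  [0.05, [0, 0, 0], [0, 0, 0]],
  [0.05, [0, 0, 0], [0, 0, 0]],
  [0.05, [0, 0, 0], [0, 0, 0]],
  [0.05, [0, 0, 0], [0, 0, 0]],
], force=80)

```text
t: 11.95
tool_pos: [0.5443, -0.1223, 0.0103]
tool_rot: [-3.138, 0.151, -0.006]
contact_force: [-1.6, 1.0, 6.4]
opening: 0.0135
grip_force: 80.9
```

>>> play_rows([
  [0.05, [0, 0, -0.2], [0, 0, 0]],
  [0.05, [0, 0, -0.4], [0, 0, 0]],
  [0.05, [0, 0, -0.6], [0, 0, 0]],
  [0.05, [0, 0, -0.6], [0, 0, 0]],
  [0.05, [0, 0, -0.4], [0, 0, 0]],
  [0.05, [0, 0, -0.2], [0, 0, 0]],
  [0.05, [0, 0, 0], [0, 0, 0]],
])

```text
t: 12.82
tool_pos: [0.5433, -0.1222, 0.1293]
tool_rot: [-3.138, 0.151, -0.004]
contact_force: [-0.1, -0.9, -3.1]
opening: 0.0137
grip_force: 80.0
```

```bash
python3 - <<'E'
from h import *
from station import ctrl
o=ctrl.get_obs();im,(K,E)=wrist();cv2.imwrite("pics/w4.png",im[:, 100:540])
print(o["tool_pos"],o["q"])
plan([.5465,.302,.12],-80,12)
E
```

```text
[ 0.5433 -0.1222  0.1293] [-0.3555 -0.0252  1.8671  0.0011  1.2976  1.3113]
[[-0.06, -0.7, 0.01], [-0.0, -0.0, -0.16]]
[[-0.05, -0.71, 0.01], [-0.0, -0.0, -0.16]]
[[-0.03, -0.71, 0.01], [-0.0, -0.0, -0.16]]
[[-0.01, -0.71, 0.01], [-0.0, -0.0, -0.16]]
[[0.0, -0.71, 0.01], [-0.0, -0.0, -0.16]]
[[0.02, -0.71, 0.01], [-0.0, -0.0, -0.16]]
[[0.03, -0.71, 0.01], [-0.0, -0.0, -0.16]]
[[0.05, -0.7, 0.01], [-0.0, -0.0, -0.16]]
[[0.07, -0.7, 0.01], [-0.0, -0.0, -0.16]]
[[0.08, -0.7, 0.01], [-0.0, -0.0, -0.16]]
[[0.1, -0.7, 0.01], [-0.0, -0.0, -0.16]]
[[0.11, -0.7, 0.01], [-0.0, -0.0, -0.16]]
```

The punch is held (-3 N on the wrist matches its weight). Carrying it to the mat.

>>> play_rows([
  [0.05, [-0.03, -0.4, 0], [0, 0, -0.1]],
  [0.05, [-0.05, -0.7, 0.01], [0, 0, -0.17]],
  [0.05, [-0.04, -0.71, 0.01], [0, 0, -0.17]],
  [0.05, [-0.02, -0.71, 0.01], [0, 0, -0.17]],
  [0.05, [0, -0.71, 0.01], [0, 0, -0.17]],
  [0.05, [0.01, -0.71, 0.01], [0, 0, -0.17]],
  [0.05, [0.03, -0.71, 0.01], [0, 0, -0.17]],
  [0.05, [0.04, -0.7, 0.01], [0, 0, -0.17]],
])

```text
t: 13.88
tool_pos: [0.5434, 0.1478, 0.124]
tool_rot: [-3.138, -0.135, 0.001]
contact_force: [1.3, -0.6, -2.3]
opening: 0.0136
grip_force: 80.0
```

>>> play_rows([
  [0.05, [0.06, -0.7, 0.01], [0, 0, -0.17]],
  [0.05, [0.07, -0.7, 0.01], [0, 0, -0.17]],
  [0.05, [0.09, -0.7, 0.01], [0, 0, -0.17]],
  [0.05, [0.1, -0.6, 0.01], [0, 0, -0.16]],
  [0.05, [0.05, -0.3, 0], [0, 0, -0.1]],
  [0.05, [0, 0, 0], [0, 0, 0]],
  [0.05, [0, 0, 0], [0, 0, 0]],
])

```text
t: 14.75
tool_pos: [0.5443, 0.2961, 0.1231]
tool_rot: [3.127, 0.299, 0.001]
contact_force: [-0.0, -0.3, -1.5]
opening: 0.0136
grip_force: 79.9
```

```bash
python3 - <<'E'
from h import *
from station import ctrl,imaging
o=ctrl.get_obs();im,(K,E)=wrist();cv2.imwrite("pics/w4.png",im);np.savez("w4.npz",K=K,E=E)
print(o["tool_pos"],o["tool_rot"])
plan([.5465,.302,.12],-80,1)
E
```

```text
[0.5443 0.2961 0.1231] [3.1271 0.2991 0.0012]
[[0.06, -0.11, 0.07], [0.0, -0.01, 0.11]]
```

View pics/w4.png

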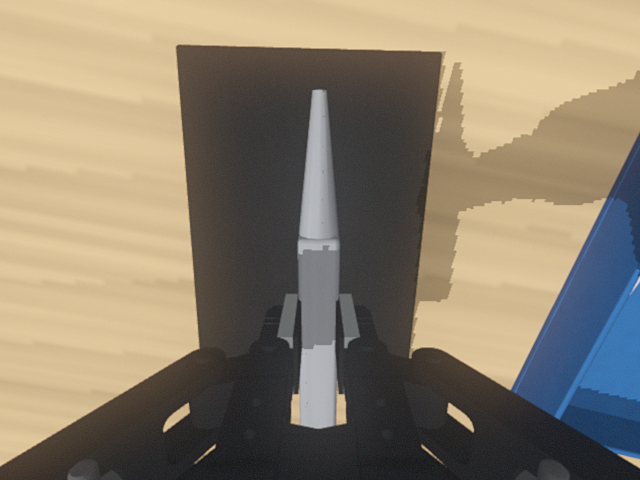

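The punch is held straight over the mat, pointing along it; the mat's far corners are at (177,45) and (443,52). Checking mat centre and height.

```bash
python3 - <<'E'
from h import *
d=np.load("w4.npz");K,E=d["K"],d["E"];K1,E1=cam("top")
for a,b in(((177.5,45.5),(146.5,204)),((443,52.5),(213.5,193.5))):
    X=cv2.triangulatePoints(K@E,K1@E1,np.float64(a).reshape(2,1),np.float64(b).reshape(2,1)).ravel();print("tri",X[:3]/X[3],atz(a,.006,KE=(K,E)))
t=cv2.imread("pics/top0.png");m=((t.max(2)<60)).astype(np.uint8);m[:,:130]=0;m[:,240:]=0;m[:185]=0;m[310:]=0
P=np.array([atz(p[::-1]+0.0,.006)[:2] for p in np.argwhere(m)],np.float32);print(cv2.minAreaRect(P),P.mean(0))
print("tip at z.108",atz((319,90),.126,KE=(K,E)))
plan([.5465,.302,.05],-80,2)
E
```

```text
tri [ 0.6658  0.4402 -0.0912] [0.6521 0.4074 0.006 ]
tri [0.6776 0.2394 0.0033] [0.6803 0.2409 0.006 ]
((0.5480754375457764, 0.30366331338882446), (0.23482868075370789, 0.1664711833000183), 9.501317977905273) [0.5469 0.3036]
tip at z.108 [0.6311 0.3122 0.126 ]
[[0.03, -0.06, 0.73], [0.0, -0.0, 0.06]]
[[0.03, -0.06, 0.73], [0.0, -0.0, 0.06]]
```

>>> play_rows([
  [0.05, [0.04, -0.08, 0.5], [0, 0, 0.05]],
  [0.05, [0.04, -0.07, 0.7], [0, 0, 0.05]],
  [0.05, [0, 0, 0.5], [0, 0, 0]],
  [0.05, [0, 0, 0.3], [0, 0, 0]],
  [0.05, [0, 0, 0.12], [0, 0, 0]],
  [0.05, [0, 0, 0], [0, 0, 0]],
  [0.05, [0, 0, 0], [0, 0, 0]],
])

```text
t: 15.68
tool_pos: [0.5482, 0.3054, 0.0189]
tool_rot: [-3.128, -0.278, -0.006]
contact_force: [0.5, -0.2, -1.7]
opening: 0.0135
grip_force: 79.9
```

>>> play_rows([
  [0.05, [0, 0, 0.06], [0, 0, 0]],
  [0.05, [0, 0, 0.04], [0, 0, 0]],
  [0.05, [0, 0, 0.02], [0, 0, 0]],
  [0.05, [0, 0, 0], [0, 0, 0]],
])

```text
t: 16.18
tool_pos: [0.5472, 0.3051, 0.0115]
tool_rot: [-3.129, -0.278, -0.002]
contact_force: [-0.9, 0.0, -2.7]
opening: 0.0132
grip_force: 80.0
```

>>> play_rows([
  [0.05, [0, 0, 0.02], [0, 0, 0]],
  [0.05, [0, 0, 0.01], [0, 0, 0]],
  [0.05, [0, 0, 0], [0, 0, 0]],
])

```text
t: 16.55
tool_pos: [0.5473, 0.3051, 0.0114]
tool_rot: [-3.129, -0.278, -0.002]
contact_force: [-3.4, -1.6, 5.8]
opening: 0.0137
grip_force: 81.0
```

Contact with the mat is felt (+8 N change). Releasing gently and retreating.

>>> play_rows([
  [0.3, [0, 0, 0], [0, 0, 0]],
  [0.5, [0, 0, 0], [0, 0, 0]],
  [0.5, [0, 0, 0], [0, 0, 0]],
  [0.5, [0, 0, -0.3], [0, 0, 0]],
  [0.5, [0, 0, -0.8], [0, 0, 0]],
  [0.5, [0, 0, -1], [0, 0, 0]],
  [0.5, [0, 0, -1], [0, 0, 0]],
  [0.5, [-0.5, 0, -0.8], [0, 0, 0]],
])

```text
t: 17.55
tool_pos: [0.5237, 0.3008, 0.2093]
tool_rot: [-3.127, -0.277, -0.009]
contact_force: [-0.8, -0.2, 0.3]
opening: 0.0428
grip_force: 0.0
```

>>> play_rows([
  [0.5, [-0.7, 0.5, 0], [0, 0, 0]],
  [0.5, [-0.6, 0.5, 0], [0, 0, 0]],
  [0.5, [-0.3, 0, 0], [0, 0, 0]],
  [0.5, [0, 0, 0], [0, 0, 0]],
  [0.5, [0, 0, 0], [0, 0, 0]],
])

```text
t: 18.18
tool_pos: [0.453, 0.2379, 0.2053]
tool_rot: [-3.128, -0.279, -0.004]
contact_force: [0.0, -0.0, 0.0]
opening: 0.0429
grip_force: 0.0
```

```bash
python3 - <<'E'
from h import *
from station import imaging
a=imaging.get_image("top")["color"];b=imaging.get_image("scene")["color"]
c=np.zeros((560,800,3),np.uint8);c[:280,:640]=cv2.resize(a[170:310,120:440],(640,280));c[280:,:640]=cv2.resize(b[170:310,170:490],(640,280))
cv2.imwrite("pics/fin.png",c)
E
```

```text
(no output)
```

View pics/fin.png

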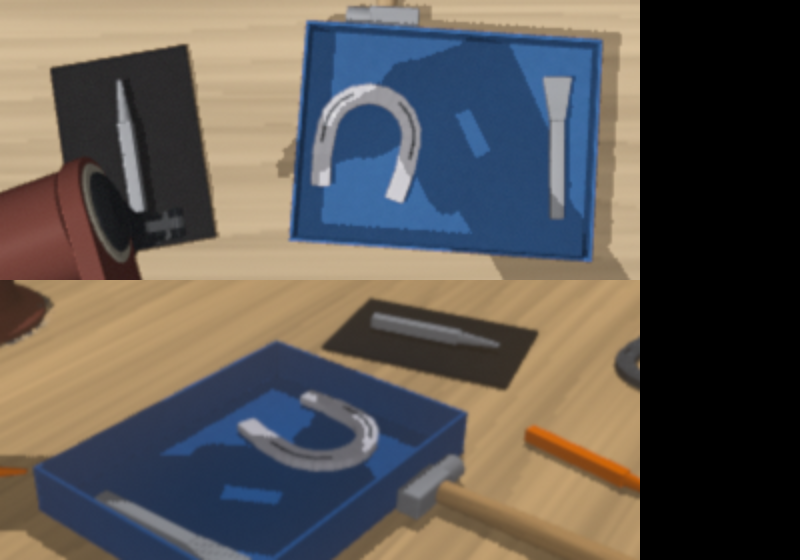

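The punch lies in the middle of the mat (top px mid ≈ (185,243), mat centre (187,246)). The shoe lies flat at the empty end of the tray and the chisel hasn't moved.

```bash
python3 -c "
from station import ctrl;print(ctrl.finish_job())"
```

```text
the job is handed in; nothing more can be done
None
```

The horseshoe lies flat at the empty end of the tray, clear of the tools, and the pointed punch lies in the middle of the black mat; the job was handed in at about 18 s of the 61 s allowed.

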